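# Change the brake pads in the guarded carrier

## Task

Swing the carrier's mesh guard up and over until it stays open by itself, then move every worn (thin) brake pad from the carrier into the scrap tray, and press every new (thick) pad from the bench into a bay, one to a bay, ears under the spring clips and flat on its seat. With all the pads in place and the guard still standing open, swing the guard shut again; keep all pads friction block up and leave the other things on the bench where they are.

Things in the scene. Friction and masses are not known exactly. Their poses are not given: they have to be found in the camera images.
- new1_mid (a point): new brake pad: grey friction block 112 x 50 x 20 mm on a steel backing plate 130 x 50 x 8 mm, 28 mm thick in all, 0.55 kg. An ear 20 mm wide, 8 mm thick sticks out 14 mm from each end of the plate (158 mm over the ears). Starts on the bench, block up. Point: its centre, 14 mm above its underside; x across the 50 mm width, y along the length, z up. May be absent.
- new2_mid (a point): new brake pad: grey friction block 112 x 50 x 20 mm on a steel backing plate 130 x 50 x 8 mm, 28 mm thick in all, 0.55 kg. An ear 20 mm wide, 8 mm thick sticks out 14 mm from each end of the plate (158 mm over the ears). Starts on the bench, block up. Point: its centre, 14 mm above its underside; x across the 50 mm width, y along the length, z up. May be absent.
- new3_mid (a point): new brake pad: grey friction block 112 x 50 x 20 mm on a steel backing plate 130 x 50 x 8 mm, 28 mm thick in all, 0.55 kg. An ear 20 mm wide, 8 mm thick sticks out 14 mm from each end of the plate (158 mm over the ears). Starts on the bench, block up. Point: its centre, 14 mm above its underside; x across the 50 mm width, y along the length, z up. May be absent.
- worn1_mid (a point): worn brake pad: same steel plate and ears as a new pad, but the friction block is only 8 mm high (16 mm thick in all), 0.42 kg. Starts clipped in a bay of the carrier. Point: its centre, 8 mm above its underside; x across the 50 mm width, y along the length, z up. May be absent.
- worn2_mid (a point): worn brake pad: same steel plate and ears as a new pad, but the friction block is only 8 mm high (16 mm thick in all), 0.42 kg. Starts clipped in a bay of the carrier. Point: its centre, 8 mm above its underside; x across the 50 mm width, y along the length, z up. May be absent.
- worn3_mid (a point): worn brake pad: same steel plate and ears as a new pad, but the friction block is only 8 mm high (16 mm thick in all), 0.42 kg. Starts clipped in a bay of the carrier. Point: its centre, 8 mm above its underside; x across the 50 mm width, y along the length, z up. May be absent.
- bay1 (a point): seat of a bay of the carrier: middle of the plane on which a seated pad's underside rests, 30 mm above the bench and 20 mm above the carrier's base plate (open below between the end beams, so fingers can reach past the pad's long sides). x across the pad, y along it. See carrier.
- bay2 (a point): seat of a bay of the carrier: middle of the plane on which a seated pad's underside rests, 30 mm above the bench and 20 mm above the carrier's base plate (open below between the end beams, so fingers can reach past the pad's long sides). x across the pad, y along it. See carrier.
- bay3 (a point): seat of a bay of the carrier: middle of the plane on which a seated pad's underside rests, 30 mm above the bench and 20 mm above the carrier's base plate (open below between the end beams, so fingers can reach past the pad's long sides). x across the pad, y along it. See carrier.
- carrier: green pad carrier, 310 x 215 mm, fixed; origin under its centre. Bays 95 mm apart along x. At each bay end an ear slot 25 mm wide between two steel cheeks with round tops, 60 mm high, starting 68 mm from the bay's middle. A brass spring clip in each slot: press a level pad straight down, 5 to 25 N, till the ears snap under; pull straight up to free. Resting on top of the clips it sits about 20 mm high.
- guard (a joint): angle of the steel mesh guard over the carrier, rad: 0 is shut (level over the bays), it grows as the guard is swung up, 1.57 is upright, 1.95 is the open stop. Gravity-loaded (0.55 kg, light damping): below about 1.57 it falls shut, beyond that it falls to the open stop and stays.
- guard_handle (a point): middle of the guard's handle: round steel bar 12 mm thick, 110 mm long between its two stubs, parallel to the hinge, 250 mm from the hinge axis and 55 mm out from the guard's free edge. Shut, it is 72 mm above the bench on the carrier's -y side. Pinched across from above it can turn between the fingers, so an upright tool can follow the whole swing.
- guard_hinge (a point): middle of the guard's hinge axis, 72 mm above the bench on the carrier's +y side. Its x is the hinge axis, parallel to the carrier's x; the handle lies 250 mm off along its -y. It turns with the guard. Opening swings the handle up and over towards the carrier's +y side.
- tray_in (a point): centre of the inner floor (about 4 mm above the bench) of the low open aluminium scrap tray, 270 mm (its x) by 210 mm (its y) outside, walls 4 mm thick and 26 mm high, fixed to the bench.
- hammer: bystander: hammer, 260 mm long, lying on the bench; origin under the middle of the tool.
- spanner: bystander: open-ended spanner, 200 mm, lying on the bench.
- oil: bystander: grey oil bottle, 68 mm diameter, 170 mm tall; origin at its underside.
- greasejar: bystander: white grease jar with steel cap, 80 mm diameter, 80 mm tall; origin at its underside.
- barstock: bystander: dark steel round bar offcut, 60 mm diameter, 70 mm tall, upright; origin at its underside.
- driver: bystander: screwdriver, 200 mm, lying on the bench.
- bearing: bystander: steel bearing ring, 90 mm outside diameter, 25 mm high, lying flat; origin at its underside.
There are look-alikes about, which are no part of the job. What is shaped like the part that bears new1_mid but green is not meant.

How it is judged:
By the outcome, as a careful person would: the job done as asked, in the order asked, and still so for the second after the job is handed in, with the robot touching nothing.
Of worn1, worn2, worn3 only 2 to 3 are there at a start; the rules pass over those that are not, and their reading is None.
Of new1, new2, new3 only 2 to 3 are there at a start; the rules pass over those that are not, and their reading is None.
At some moment in a run one of new1, new2, new3 may be knocked a few centimetres aside while the robot is not near it.
Once in a run the grip may slacken for a moment while it holds something.
It also fails if it takes over 210 s, if anything falls off the work surface, if the arm or the gripper's body presses on something with over 40 N, if the wrist force passes 120 N, or if a joint passes its speed limit or range.

## Robot

A 6-joint arm with a two-finger parallel gripper is mounted at the origin on the work surface. World frame = base frame: x ahead of the robot, y to its left, z up, the work surface at z = 0. Lengths are in mm, angles in rad, forces in N, time in s.
With the tool pointing down it reaches from about 275 to 775 mm from the base axis. Payload 14.6 kg.
Tool frame: the origin (TCP) lies at the very end of the fingers, on their centre line; the grasp point (between the pads) lies 19 mm behind it; z points along the fingers, y is the line along which they close (so a half turn about z gives the same grasp; the last joint's range is limited). The gripper opens to 85 mm and grips with 20 to 120 N. Pads are 22 mm wide; open, the fingers measure 114 mm over their backs; the gripper's body (76 mm by 85 mm) begins 54 mm behind the grasp point. The pads swing forward as they close: fully open they stand 13 mm farther back than shut.
Start: joints at [-1.273, 0.263, -0.048, 1.259, 0, 1.415], TCP at [229.674, -472.1, 231.278] pointing down, gripper open.
Joint ranges: [-2.65, 2.65], [-0.89, 1.7], [-1.18, 1.37], [-2.13, 2.11], [-1.35, 1.29], [-3.14, 3.14]. Speed limits (rad/s): [1.89, 1.89, 2.57, 2.79, 3.14, 3.14].

## Interface

Orientations are given as [roll, pitch, yaw] about the fixed x, y, z axes, in that order (R = Rz(yaw) Ry(pitch) Rx(roll)).
In Python, from workcell import env gives the robot as it stands.
- The arm moves only by the tool move_arm, never from a script. Its argument "rows" is a list of rows, each a list of 3 entries, a list of its own where there are three numbers: the finger opening in m, from 0 to 0.0854, then the shift along the world's x, y, z in m, then the turn, a rotation vector about the world's x, y, z in rad. A call has 1 to 12 rows; each row is the pose to reach, as a shift and turn from the pose commanded when the call began; what a row does not reach only later rows make up. A row lasts 1/8 s, in which the tool goes at most 62.5 mm and 10.7 degrees, less where a joint would pass 70% of its speed; a pose out of reach is approached as far as the arm can. A call with a gripper value outside its range is refused whole. The fingers move at their own pace and stop on an object; the grip force is fixed at half the most. Time passes only in rows, so rows that repeat a pose let the fingers close. It gives the time, the measured TCP pose, the force and the opening at its end, in the units of the state.
- env.sense(): the state, without advancing time (a new reading comes with each control period).
- env.capture(name): name is "scene" or "top"; returns the picture (480x640x3 uint8, blue, green, red); there is no depth.
- env.get_calibration(name): a dict with "K" (3x3 intrinsics, pixels), "camera_from_world" (4x4, takes a point from world to camera coordinates). Camera axes: x right, y down, z forward; pixel columns grow to the right and rows downward; lengths in mm; the calibration is good to about 2 mm. A picture is of the moment at which its call begins. get_calibration takes no time and is no camera call.
- env.job_done(): hands the job in, once; it reports no verdict.
The state is a dict: "clock": time; "joints": joint angles; "joint_vel": joint speeds; "effort": joint torques, N m; "ee_pos": TCP position; "orientation": TCP orientation; "wrist_force": force on the tool from outside, world axes, zero at the start; "ft_torque": the same for the moment, N m; "gripper_width": finger opening in mm.
Only numpy, scipy, OpenCV 4.12 (cv2) and the standard library are available. Lean on these libraries where they do the work, as an engineer would, in place of code of your own. Each camera call takes 0.05 s, during which the arm holds its last target. There are 200 camera calls.

## Working session

There is one attempt and no reset: what is moved stays moved. The work goes in short steps, Python scripts to look and compute and a tool call to move; the robot and the scene stay as the last step left them, time stands still between calls to the robot, and variables do not carry over. Pictures are saved under pics/ and viewed, on a budget of 14 in all, crops included, one or two more only if the job needs it, and the job is handed in when it is done.

Besides the shell and the picture viewer there is one more tool, called by a JSON object that holds its "name" and its "arguments", one argument or row to a line. move_arm: Moves the arm, as the interface text tells. Its arguments: {"type":"object","properties":{"rows":{"type":"array"}},"required":["rows"]}

```bash
ls; mkdir -p pics
cat > h.py <<'E'
import numpy as np, cv2
from workcell import env
def shot(n,f):
    im=env.capture(n); cv2.imwrite(f'pics/{f}.png',im); return im
def cal(n):
    c=env.get_calibration(n); return np.array(c['K']),np.array(c['camera_from_world'])
def ray(n,uv,z):
    K,T=cal(n); R,t=T[:3,:3],T[:3,3]; o=-R.T@t
    d=R.T@np.linalg.inv(K)@np.array([uv[0],uv[1],1.]); return o+d*(z-o[2])/d[2]
def proj(n,p):
    K,T=cal(n); q=K@(T[:3,:3]@np.array(p,float)+T[:3,3]); return q[:2]/q[2]
E
python3 - <<'E'
from h import *
shot('top','t0'); shot('scene','s0')
for n in('top','scene'):
    K,T=cal(n); print(n,K.round(1).tolist(),(-T[:3,:3].T@T[:3,3]).round(0), T[:3,:3].round(2).tolist())
print(env.sense())
E
```

```text
pics
top [[598.8, 0.0, 324.3], [0.0, 598.8, 236.2], [0.0, 0.0, 1.0]] [ 360.   13. 1594.] [[0.01, -1.0, 0.01], [-0.99, -0.01, -0.11], [0.12, -0.01, -0.99]]
scene [[523.7, 0.0, 320.7], [0.0, 523.7, 236.8], [0.0, 0.0, 1.0]] [1241.  317. 1132.] [[-0.42, 0.91, 0.0], [0.73, 0.34, -0.6], [-0.54, -0.25, -0.8]]
{'clock': 0.1, 'joints': array([-1.27332549e+00,  2.63475515e-01, -4.88670310e-02,  1.25937971e+00,
        1.86391236e-05,  1.41545872e+00]), 'joint_vel': array([0.00153225, 0.00056898, 0.00129538, 0.00116798, 0.0016736 ,
       0.00041821]), 'effort': array([ 5.36234395e-03, -6.38580251e+01,  3.85062218e+01,  1.00572954e-02,
        5.22434448e-06,  3.55780548e-05]), 'ee_pos': array([ 229.59624913, -471.87243174,  230.87532104]), 'orientation': array([-3.14068075e+00, -1.61669008e-04,  4.52808366e-01]), 'wrist_force': array([-0.65247674, -0.18559903,  0.08985547]), 'ft_torque': array([ 0.00803497,  0.00353911, -0.02585812]), 'gripper_width': 85.52828455254505}
```

View pics/t0.png

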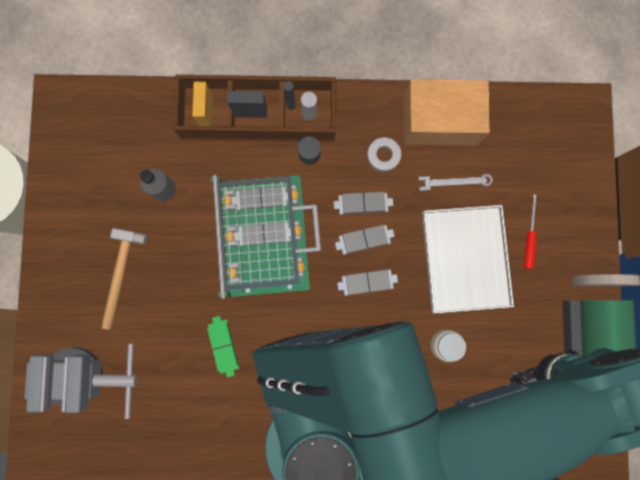

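View pics/s0.png

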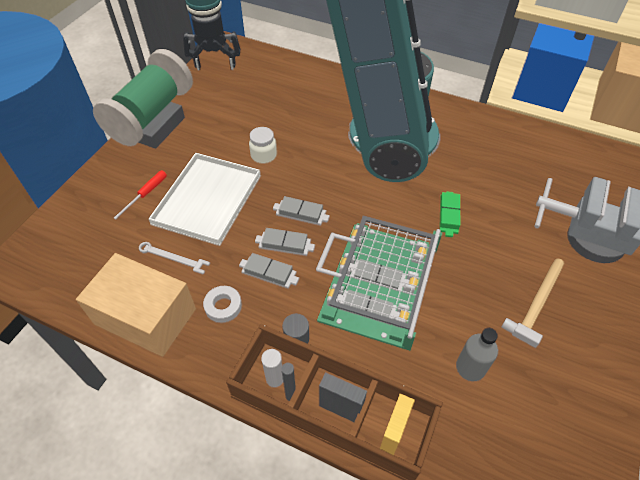

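Top view: three grey new pads at about (363,203), (364,239) and (367,282). The guard and carrier are at (262,237), with worn pads in the bays at rows 197 and 234 and the bay at row 270 empty. The handle is at (318,228) and the tray at (468,258). Possible confusions are the green look-alike pad (222,347), the dark block in the wooden box (247,103), and the worn pads (260,197) and (262,234). I choose the three grey ones and check them in a close crop.

Run:
```python
from h import *
im=cv2.imread('pics/t0.png')
cv2.imwrite('pics/t0c.png',cv2.resize(im[165:310,200:410],None,fx=3.8,fy=3.8,interpolation=cv2.INTER_CUBIC))
hsv=cv2.cvtColor(im,cv2.COLOR_BGR2HSV)
m=((hsv[...,1]<60)&(hsv[...,2]>90)).astype(np.uint8)
m[:, :330]=0; m[:,402:]=0; m[:185]=0; m[300:]=0
cs,_=cv2.findContours(m,cv2.RETR_EXTERNAL,cv2.CHAIN_APPROX_NONE)
for c in cs:
    if cv2.contourArea(c)>200:
        # work in world plane: block top z=28
        w=np.array([ray('top',p[0],20)[:2] for p in c],np.float32); print(cv2.minAreaRect(c), [np.round(v,3) for v in cv2.minAreaRect(w)])
g=cv2.inRange(hsv,(65,90,40),(90,255,200)); g[:, :210]=0; g[:,312:]=0; g[:170]=0; g[300:]=0
c=np.vstack([x for x in cv2.findContours(g,0,2)[0] if cv2.contourArea(x)>5])
w=np.array([ray('top',p[0],10)[:2] for p in c],np.float32); r=cv2.minAreaRect(w);print('carrier',r,cv2.boxPoints(r))
t=((hsv[...,1]<40)&(hsv[...,2]>140)).astype(np.uint8); t[:, :415]=0; t[:,520:]=0; t[:198]=0;t[325:]=0
c=max(cv2.findContours(t,0,2)[0],key=cv2.contourArea)
w=np.array([ray('top',p[0],26)[:2] for p in c],np.float32); r=cv2.minAreaRect(w);print('tray',r)
```

```text
((367.1397399902344, 282.04803466796875), (20.353212356567383, 61.059635162353516), 82.40535736083984) [array([ 422.664, -121.25 ]), array([ 53.211, 160.795]), np.float64(8.252)]
((364.08831787109375, 238.85299682617188), (20.130455017089844, 60.3913688659668), 75.96376037597656) [array([ 536.663, -112.869]), array([ 53.461, 160.523]), np.float64(14.755)]
((362.5884704589844, 202.32742309570312), (20.55437660217285, 59.2684440612793), 86.18592071533203) [array([ 634.569, -108.493]), array([ 55.463, 158.397]), np.float64(4.608)]
carrier ((544.7058715820312, 154.629150390625), (306.4241027832031, 218.31503295898438), 5.402196407318115) [[381.89752  248.87744 ]
 [402.4511    31.532093]
 [707.5142    60.38086 ]
 [686.96063  277.7262  ]]
tray ((488.7874450683594, -386.0332946777344), (270.97137451171875, 213.12710571289062), 5.192291736602783)
```

View pics/t0c.png

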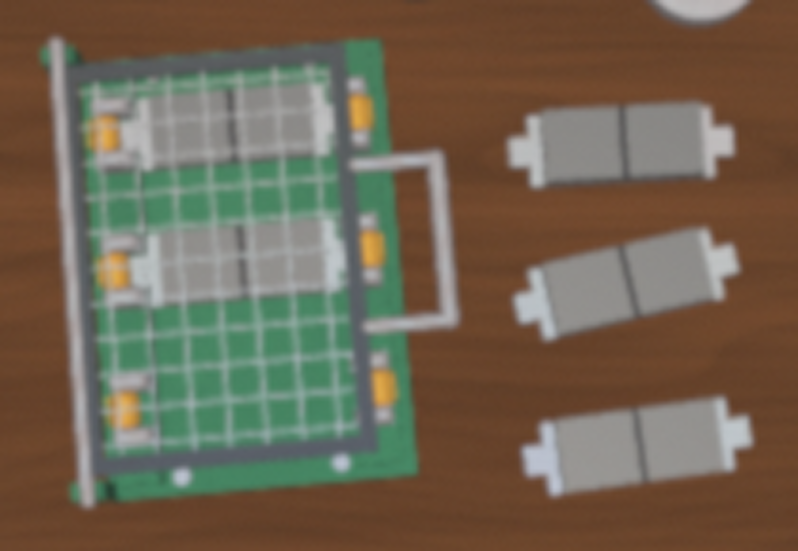

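The crop confirms three grey new pads, two worn pads in the upper and middle bays, and an empty lower bay. The handle bar runs from crop (435,152) to (450,325) and the hinge rod from (57,40) to (87,505).

Run:
```python
from h import *
f=lambda u,v:(200+u/3.8,165+v/3.8)
P={k:ray('top',f(*p),z).round(1) for k,p,z in [('h1',(436,158),72),('h2',(450,322),72),('g1',(57,42),72),('g2',(87,503),72),('w_a',(233,124),46),('w_b',(242,262),46)]}
for k,v in P.items(): print(k,v)
h=(P['h1']+P['h2'])/2; g=(P['g1']+P['g2'])/2
print(h,g,np.linalg.norm(h-g), np.arctan2(*(P['h1']-P['h2'])[[1,0]]), np.arctan2(*(P['g1']-P['g2'])[[1,0]]))
# predicted bar ends in scene for cross-check
print(proj('scene',P['h1']),proj('scene',P['h2']))
```

```text
h1 [612.7  18.9  72. ]
h2 [501.3   8.   72. ]
g1 [689.1 277.4  72. ]
g2 [377.7 247.5  72. ]
w_a [638.9 159.1  46. ]
w_b [543.2 150.7  46. ]
[557.    13.45  72.  ] [533.4  262.45  72.  ] 250.11589313756133 0.09753513274854157 0.09572452713689365
[316.04607743 268.64937886] [330.75185709 233.7813816 ]
```

{"name": "move_arm", "arguments": {
  "rows": [
    [0.05, [0.03, 0.04, 0], [0, 0, 0.18]],
    [0.05, [0.06, 0.08, 0], [0, 0, 0.36]],
    [0.05, [0.09, 0.12, 0], [0, 0, 0.54]],
    [0.05, [0.12, 0.16, 0], [0, 0, 0.72]],
    [0.05, [0.15, 0.2, 0], [0, 0, 0.9]],
    [0.05, [0.18, 0.24, 0], [0, 0, 1.08]],
    [0.05, [0.21, 0.28, 0], [0, 0, 1.26]],
    [0.05, [0.24, 0.32, 0], [0, 0, 1.44]],
    [0.05, [0.265, 0.36, 0], [0, 0, 1.62]],
    [0.05, [0.29, 0.4, 0], [0, 0, 1.8]],
    [0.05, [0.31, 0.44, 0], [0, 0, 1.98]],
    [0.05, [0.327, 0.485, 0], [0, 0, 2.16]]
  ]
}}

```text
clock: 1.6
ee_pos: [557.2, 14.2, 230.9]
orientation: [-3.141, -0.0, 2.619]
wrist_force: [-0.2, 0.8, 0.1]
gripper_width: 50.3
```

{"name": "move_arm", "arguments": {
  "rows": [
    [0.05, [0, 0, -0.02], [0, 0, 0.18]],
    [0.05, [0, 0, -0.05], [0, 0, 0.36]],
    [0.05, [0, 0, -0.08], [0, 0, 0.54]],
    [0.05, [0, 0, -0.11], [0, 0, 0.62]],
    [0.05, [0, 0, -0.145], [0, 0, 0.62]],
    [0.05, [0, 0, -0.175], [0, 0, 0.62]],
    [0.05, [0, 0, -0.177], [0, 0, 0.62]],
    [0.0, [0, 0, -0.177], [0, 0, 0.62]],
    [0.0, [0, 0, -0.177], [0, 0, 0.62]],
    [0.0, [0, 0, -0.177], [0, 0, 0.62]],
    [0.0, [0, 0, -0.177], [0, 0, 0.62]],
    [0.0, [0, 0, -0.177], [0, 0, 0.62]]
  ]
}}

```text
clock: 3.1
ee_pos: [557.1, 16.1, 55.7]
orientation: [3.135, 0.003, -3.048]
wrist_force: [-1.6, 25.6, 8.0]
gripper_width: 10.1
```

{"name": "move_arm", "arguments": {
  "rows": [
    [0.0, [0, 0.003, 0.02], [0, 0, 0]],
    [0.0, [0, 0.005, 0.04], [0, 0, 0]],
    [0.0, [-0.001, 0.009, 0.059], [0, 0, 0]],
    [0.0, [-0.001, 0.015, 0.079], [0, 0, 0]],
    [0.0, [-0.002, 0.022, 0.097], [0, 0, 0]],
    [0.0, [-0.003, 0.03, 0.115], [0, 0, 0]],
    [0.0, [-0.004, 0.04, 0.133], [0, 0, 0]],
    [0.0, [-0.005, 0.051, 0.149], [0, 0, 0]],
    [0.0, [-0.006, 0.064, 0.165], [0, 0, 0]],
    [0.0, [-0.007, 0.077, 0.179], [0, 0, 0]],
    [0.0, [-0.009, 0.092, 0.193], [0, 0, 0]],
    [0.0, [-0.01, 0.108, 0.205], [0, 0, 0]]
  ]
}}

```text
clock: 4.6
ee_pos: [547.0, 118.6, 262.6]
orientation: [-3.135, 0.004, -3.052]
wrist_force: [-5.4, -19.0, 19.9]
gripper_width: 9.7
```

{"name": "move_arm", "arguments": {
  "rows": [
    [0.0, [-0.002, 0.015, 0.013], [0, 0, 0]],
    [0.0, [-0.003, 0.033, 0.023], [0, 0, 0]],
    [0.0, [-0.005, 0.051, 0.031], [0, 0, 0]],
    [0.0, [-0.007, 0.07, 0.038], [0, 0, 0]],
    [0.0, [-0.009, 0.09, 0.043], [0, 0, 0]],
    [0.0, [-0.011, 0.11, 0.046], [0, 0, 0]],
    [0.0, [-0.013, 0.13, 0.048], [0, 0, 0]],
    [0.0, [-0.014, 0.15, 0.048], [0, 0, 0]],
    [0.0, [-0.016, 0.17, 0.047], [0, 0, 0]],
    [0.0, [-0.018, 0.19, 0.044], [0, 0, 0]],
    [0.0, [-0.02, 0.209, 0.039], [0, 0, 0]],
    [0.0, [-0.021, 0.223, 0.035], [0, 0, 0]]
  ]
}}

```text
clock: 6.1
ee_pos: [525.0, 345.2, 295.5]
orientation: [3.14, 0.001, -3.05]
wrist_force: [-4.5, 0.3, 4.4]
gripper_width: 9.5
```

{"name": "move_arm", "arguments": {
  "rows": [
    [0.05, [0, 0, 0], [0, 0, 0]],
    [0.05, [0, 0, 0], [0, 0, 0]],
    [0.05, [0, 0, 0.02], [0, 0, 0]],
    [0.05, [0, 0, 0.06], [0, 0, 0]],
    [0.05, [0.015, -0.02, 0.07], [0, 0, -0.18]],
    [0.066, [0.03, -0.05, 0.07], [0, 0, -0.36]],
    [0.066, [0.045, -0.08, 0.05], [0, 0, -0.54]],
    [0.066, [0.06, -0.11, 0.03], [0, 0, -0.72]],
    [0.066, [0.075, -0.14, 0.0], [0, 0, -0.9]],
    [0.066, [0.09, -0.16, -0.03], [0, 0, -1.08]],
    [0.066, [0.1, -0.175, -0.06], [0, 0, -1.26]],
    [0.066, [0.113, -0.186, -0.09], [0, 0, -1.44]]
  ]
}}

```text
clock: 7.6
ee_pos: [638.9, 156.5, 203.7]
orientation: [3.141, 0.0, 1.786]
wrist_force: [0.4, -0.4, 0.4]
gripper_width: 66.0
```

Run:
```python
from h import *
shot('scene','s1'); print(env.sense()['ee_pos'].round(1))
```

```text
[639.1 155.3 199.5]
```

View pics/s1.png

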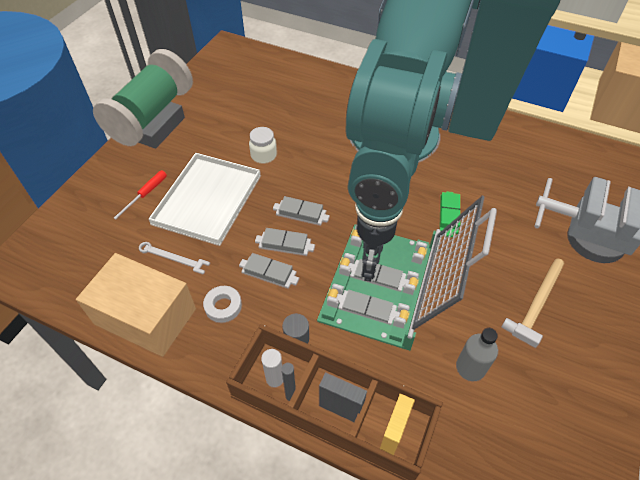

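The guard stands open at (455,265). The worn pads are clear at (369,305) and (380,275), and the new pads have not moved.

{"name": "move_arm", "arguments": {
  "rows": [
    [0.066, [0, 0.004, -0.04], [0, 0, -0.12]],
    [0.066, [0, 0.004, -0.08], [0, 0, -0.12]],
    [0.066, [0, 0.004, -0.12], [0, 0, -0.12]],
    [0.066, [0, 0.004, -0.15], [0, 0, -0.12]],
    [0.066, [0, 0.004, -0.17], [0, 0, -0.12]],
    [0.066, [0, 0.004, -0.179], [0, 0, -0.12]],
    [0.066, [0, 0.004, -0.179], [0, 0, -0.12]],
    [0.03, [0, 0.004, -0.179], [0, 0, -0.12]],
    [0.03, [0, 0.004, -0.179], [0, 0, -0.12]],
    [0.03, [0, 0.004, -0.179], [0, 0, -0.12]],
    [0.03, [0, 0.004, -0.179], [0, 0, -0.12]]
  ]
}}

```text
clock: 9.02
ee_pos: [639.5, 162.0, 26.7]
orientation: [3.139, -0.0, 1.673]
wrist_force: [-0.9, 0.1, 7.8]
gripper_width: 48.7
```

{"name": "move_arm", "arguments": {
  "rows": [
    [0.062, [0, 0, 0], [0, 0, 0]],
    [0.062, [0, -0.003, -0.004], [0, 0, 0]],
    [0.062, [0, -0.003, -0.008], [0, 0, 0]],
    [0.062, [0, -0.003, -0.008], [0, 0, 0]],
    [0.03, [0, -0.003, -0.008], [0, 0, 0]],
    [0.03, [0, -0.003, -0.008], [0, 0, 0]],
    [0.03, [0, -0.003, -0.008], [0, 0, 0]],
    [0.03, [0, -0.003, -0.008], [0, 0, 0]]
  ]
}}

```text
clock: 10.02
ee_pos: [638.7, 158.9, 17.4]
orientation: [3.141, -0.0, 1.673]
wrist_force: [-0.5, -0.9, 2.9]
gripper_width: 49.2
```

{"name": "move_arm", "arguments": {
  "rows": [
    [0.03, [0, 0, 0.004], [0, 0, 0]],
    [0.03, [0, 0, 0.008], [0, 0, 0]],
    [0.03, [0, 0, 0.012], [0, 0, 0]],
    [0.03, [0, 0, 0.017], [0, 0, 0]],
    [0.03, [0, 0, 0.025], [0, 0, 0]],
    [0.03, [0, 0, 0.04], [0, 0, 0]],
    [0.03, [0, 0, 0.07], [0, 0, 0]],
    [0.03, [0, 0, 0.1], [0, 0, 0]],
    [0.03, [0, 0, 0.13], [0, 0, 0]],
    [0.03, [0, 0, 0.15], [0, 0, 0]]
  ]
}}

```text
clock: 11.28
ee_pos: [639.0, 159.0, 170.0]
orientation: [3.139, -0.0, 1.673]
wrist_force: [1.3, 0.6, -4.9]
gripper_width: 49.3
```

{"name": "move_arm", "arguments": {
  "rows": [
    [0.03, [-0.005, -0.03, 0], [0, 0, 0]],
    [0.03, [-0.012, -0.075, 0], [0, 0, 0]],
    [0.03, [-0.022, -0.13, 0], [0, 0, 0]],
    [0.03, [-0.031, -0.185, 0], [0, 0, 0]],
    [0.03, [-0.04, -0.24, 0], [0, 0, 0]],
    [0.03, [-0.049, -0.295, 0], [0, 0, 0]],
    [0.03, [-0.058, -0.35, 0], [0, 0, 0]],
    [0.03, [-0.067, -0.405, 0], [0, 0, 0]],
    [0.03, [-0.076, -0.455, 0], [0, 0, 0]],
    [0.03, [-0.083, -0.5, 0], [0, 0, 0]],
    [0.03, [-0.088, -0.53, 0], [0, 0, 0]],
    [0.03, [-0.09, -0.54, -0.02], [0, 0, 0]]
  ]
}}

```text
clock: 12.78
ee_pos: [548.8, -383.7, 149.2]
orientation: [3.139, 0.003, 1.671]
wrist_force: [0.1, 0.9, -4.6]
gripper_width: 48.9
```

Run:
```python
from h import *
im=shot('top','t1'); print(env.sense()['ee_pos'].round(1),env.sense()['gripper_width'])
cv2.imwrite('pics/t1c.png',cv2.resize(im[165:310,200:410],None,fx=3.8,fy=3.8,interpolation=cv2.INTER_CUBIC))
```

```text
[ 547.7 -383.1  145.6] 48.342434745379244
```

View pics/t1c.png

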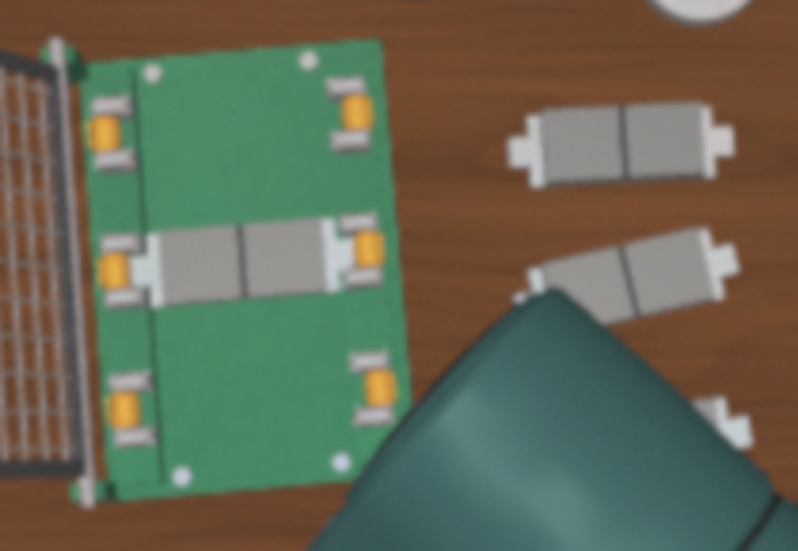

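{"name": "move_arm", "arguments": {
  "rows": [
    [0.03, [0, 0, -0.04], [0, 0, 0]],
    [0.03, [0, 0, -0.08], [0, 0, 0]],
    [0.03, [0, 0, -0.11], [0, 0, 0]],
    [0.03, [0, 0, -0.13], [0, 0, 0]],
    [0.03, [0, 0, -0.14], [0, 0, 0]],
    [0.03, [0, 0, -0.145], [0, 0, 0]],
    [0.03, [0, 0, -0.147], [0, 0, 0]],
    [0.03, [0, 0, -0.147], [0, 0, 0]]
  ]
}}

```text
clock: 13.82
ee_pos: [549.1, -381.3, 1.3]
orientation: [3.141, 0.001, 1.673]
wrist_force: [-1.5, 1.7, 3.1]
gripper_width: 48.5
```

Run:
```python
from h import *
f=lambda u,v:(200+u/3.8,165+v/3.8)
for a,b in [((105,133),(357,113)),((115,271),(368,250)),((123,410),(380,389))]:
    A=ray('top',f(*a),50);B=ray('top',f(*b),50); print(A.round(1),B.round(1),((A+B)/2).round(1),np.linalg.norm(A-B))
print(ray('top',f(242,261.5),46))
```

```text
[630.7 246.3  50. ] [647.   73.7  50. ] [638.8 160.   50. ] 173.36992433002607
[535.5 236.7  50. ] [552.1  64.6  50. ] [543.8 150.6  50. ] 172.89958976448426
[440.8 228.5  50. ] [457.1  54.9  50. ] [449.  141.7  50. ] 174.39532328489528
[543.55151029 150.74258314  46.        ]
```

{"name": "move_arm", "arguments": {
  "rows": [
    [0.064, [0, 0, 0.001], [0, 0, 0]],
    [0.064, [0, 0, 0.002], [0, 0, 0]],
    [0.064, [0, 0, 0.002], [0, 0, 0]],
    [0.064, [0, 0, 0.02], [0, 0, 0]],
    [0.064, [0, 0, 0.06], [0, 0, 0]],
    [0.064, [0, 0, 0.11], [0, 0, 0]],
    [0.064, [0, 0.03, 0.15], [0, 0, 0]],
    [0.064, [0, 0.08, 0.16], [0, 0, 0]],
    [0.064, [0, 0.135, 0.16], [0, 0, 0]],
    [0.064, [-0.001, 0.19, 0.16], [0, 0, 0]],
    [0.064, [-0.002, 0.245, 0.16], [0, 0, 0]],
    [0.064, [-0.003, 0.3, 0.16], [0, 0, 0]]
  ]
}}

```text
clock: 15.32
ee_pos: [545.5, -79.4, 160.5]
orientation: [3.141, 0.0, 1.673]
wrist_force: [0.8, 0.7, -0.7]
gripper_width: 63.9
```

Run:
```python
from h import *
im=shot('scene','s2'); print(env.sense()['ee_pos'].round(1))
cv2.imwrite('pics/s2c.png',cv2.resize(im[130:340,90:440],None,fx=2.2,fy=2.2,interpolation=cv2.INTER_CUBIC))
```

```text
[544.6 -74.1 160.6]
```

View pics/s2c.png

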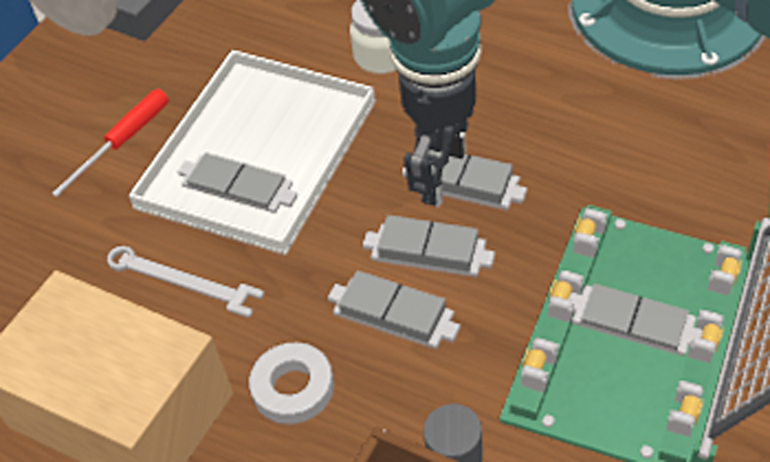

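Worn pad 1 lies flat in the tray at crop (238,180). Worn pad 2 is still in the middle bay at (635,315).

{"name": "move_arm", "arguments": {
  "rows": [
    [0.064, [0, 0.05, 0], [0, 0, 0]],
    [0.064, [0, 0.1, 0], [0, 0, 0]],
    [0.064, [-0.001, 0.15, 0], [0, 0, 0]],
    [0.064, [-0.002, 0.2, 0], [0, 0, 0]],
    [0.064, [-0.002, 0.225, -0.01], [0, 0, 0]],
    [0.064, [-0.002, 0.232, -0.04], [0, 0, 0]],
    [0.064, [-0.002, 0.232, -0.07], [0, 0, 0]],
    [0.064, [-0.002, 0.232, -0.1], [0, 0, 0]],
    [0.064, [-0.002, 0.232, -0.125], [0, 0, 0]],
    [0.064, [-0.002, 0.232, -0.14], [0, 0, 0]],
    [0.064, [-0.002, 0.232, -0.145], [0, 0, 0]],
    [0.064, [-0.002, 0.232, -0.145], [0, 0, 0]]
  ]
}}

```text
clock: 16.88
ee_pos: [543.9, 150.9, 15.7]
orientation: [3.141, -0.0, 1.673]
wrist_force: [-0.3, 0.1, 0.2]
gripper_width: 64.1
```

{"name": "move_arm", "arguments": {
  "rows": [
    [0.03, [0, 0, 0], [0, 0, 0]],
    [0.03, [0, 0, 0], [0, 0, 0]],
    [0.03, [0, 0, 0], [0, 0, 0]],
    [0.03, [0, 0, 0], [0, 0, 0]],
    [0.03, [0, 0, 0.004], [0, 0, 0]],
    [0.03, [0, 0, 0.008], [0, 0, 0]],
    [0.03, [0, 0, 0.012], [0, 0, 0]],
    [0.03, [0, 0, 0.017], [0, 0, 0]],
    [0.03, [0, 0, 0.03], [0, 0, 0]],
    [0.03, [0, 0, 0.06], [0, 0, 0]],
    [0.03, [0, 0, 0.1], [0, 0, 0]],
    [0.03, [0, 0, 0.13], [0, 0, 0]]
  ]
}}

```text
clock: 18.38
ee_pos: [544.0, 151.0, 147.9]
orientation: [3.14, -0.0, 1.673]
wrist_force: [0.5, 0.0, -5.1]
gripper_width: 49.1
```

{"name": "move_arm", "arguments": {
  "rows": [
    [0.03, [-0.005, -0.03, 0], [0, 0, 0]],
    [0.03, [-0.015, -0.075, 0], [0, 0, 0]],
    [0.03, [-0.027, -0.13, 0], [0, 0, 0]],
    [0.03, [-0.039, -0.185, 0], [0, 0, 0]],
    [0.03, [-0.051, -0.24, 0], [0, 0, 0]],
    [0.03, [-0.063, -0.295, 0], [0, 0, 0]],
    [0.03, [-0.075, -0.35, 0], [0, 0, 0]],
    [0.03, [-0.087, -0.405, 0], [0, 0, 0]],
    [0.03, [-0.098, -0.455, 0], [0, 0, 0]],
    [0.03, [-0.107, -0.5, 0], [0, 0, 0]],
    [0.03, [-0.113, -0.532, 0], [0, 0, 0]],
    [0.03, [-0.115, -0.542, -0.02], [0, 0, 0]]
  ]
}}

```text
clock: 19.88
ee_pos: [428.8, -393.9, 126.9]
orientation: [3.14, 0.003, 1.671]
wrist_force: [-0.0, 0.4, -5.3]
gripper_width: 49.0
```

{"name": "move_arm", "arguments": {
  "rows": [
    [0.03, [0, 0, -0.04], [0, 0, 0]],
    [0.03, [0, 0, -0.08], [0, 0, 0]],
    [0.03, [0, 0, -0.105], [0, 0, 0]],
    [0.03, [0, 0, -0.12], [0, 0, 0]],
    [0.03, [0, 0, -0.125], [0, 0, 0]],
    [0.03, [0, 0, -0.125], [0, 0, 0]],
    [0.064, [0, 0, -0.125], [0, 0, 0]],
    [0.064, [0, 0, -0.124], [0, 0, 0]],
    [0.064, [0, 0, -0.124], [0, 0, 0]],
    [0.064, [0, 0, -0.1], [0, 0, 0]],
    [0.064, [0, 0, -0.06], [0, 0, 0]],
    [0.064, [0, 0.03, -0.01], [0, 0, 0]]
  ]
}}

```text
clock: 21.38
ee_pos: [428.5, -361.8, 116.0]
orientation: [-3.141, -0.0, 1.671]
wrist_force: [0.4, -0.3, 0.7]
gripper_width: 64.0
```

```bash
cat >> h.py <<'E'
def pads(n,im,box,z=20):
    hsv=cv2.cvtColor(im,cv2.COLOR_BGR2HSV); m=((hsv[...,1]<60)&(hsv[...,2]>90)).astype(np.uint8)
    x0,y0,x1,y1=box; k=np.zeros_like(m); k[y0:y1,x0:x1]=m[y0:y1,x0:x1]
    for c in cv2.findContours(k,0,1)[0]:
        if cv2.contourArea(c)>200:
            w=np.array([ray(n,p[0],z)[:2] for p in c],np.float32); r=cv2.minAreaRect(w)
            print(n,np.round(cv2.minAreaRect(c)[0],1),np.round(r[0],1),np.round(r[1],1),round(r[2],2))
E
python3 - <<'E'
from h import *
t=shot('top','t3'); s=shot('scene','s3'); s0=cv2.imread('pics/s0.png')
pads('top',t,(325,185,405,300)); pads('scene',s0,(225,190,332,292)); pads('scene',s,(225,190,332,292))
E
```

```text
top [369.7 281.8] [ 423.4 -128. ] [ 53.8 147.2] 8.25
top [364.2 238.8] [ 536.7 -113.2] [ 53.5 159.9] 14.75
top [362.6 202.3] [ 634.6 -108.5] [ 55.5 158.4] 4.61
scene [269.1 269.7] [ 634.5 -101.8] [ 65.6 158.9] 3.9
scene [284.8 240.9] [ 537.1 -107.1] [ 69.1 158. ] 14.01
scene [301.2 210. ] [ 423.8 -114.5] [ 71.5 158.8] 8.44
scene [238. 213.] [ 500.6 -269.3] [164.   73.3] 31.0
scene [269.1 269.7] [ 634.5 -101.8] [ 65.6 158.9] 3.9
scene [284.8 240.9] [ 537.1 -107.1] [ 69.1 158. ] 14.01
scene [301.2 210. ] [ 423.8 -114.5] [ 71.5 158.8] 8.44
scene [238. 213.] [ 500.6 -269.3] [164.   73.3] 31.0
```

{"name": "move_arm", "arguments": {
  "rows": [
    [0.062, [0.02, 0.03, 0.01], [0, 0, 0]],
    [0.062, [0.055, 0.07, 0.01], [0, 0, 0]],
    [0.062, [0.09, 0.11, 0], [0, 0, -0.02]],
    [0.062, [0.125, 0.15, 0], [0, 0, -0.02]],
    [0.062, [0.16, 0.195, 0], [0, 0, -0.02]],
    [0.062, [0.19, 0.235, 0], [0, 0, -0.02]],
    [0.062, [0.205, 0.252, -0.02], [0, 0, -0.02]],
    [0.062, [0.207, 0.252, -0.05], [0, 0, -0.02]],
    [0.062, [0.207, 0.252, -0.07], [0, 0, -0.02]],
    [0.062, [0.207, 0.252, -0.08], [0, 0, -0.02]],
    [0.062, [0.207, 0.252, -0.08], [0, 0, -0.02]]
  ]
}}

```text
clock: 22.85
ee_pos: [635.1, -109.5, 34.5]
orientation: [-3.14, -0.0, 1.652]
wrist_force: [-0.2, 0.7, -0.4]
gripper_width: 62.1
```

{"name": "move_arm", "arguments": {
  "rows": [
    [0.062, [0, 0, -0.015], [0, 0, 0]],
    [0.062, [0, 0, -0.027], [0, 0, 0]],
    [0.062, [0, 0, -0.032], [0, 0, 0]],
    [0.062, [0, 0, -0.032], [0, 0, 0]],
    [0.03, [0, 0, -0.032], [0, 0, 0]],
    [0.03, [0, 0, -0.032], [0, 0, 0]],
    [0.03, [0, 0, -0.032], [0, 0, 0]],
    [0.03, [0, 0, -0.032], [0, 0, 0]]
  ]
}}

```text
clock: 23.85
ee_pos: [635.8, -109.2, 3.8]
orientation: [3.141, 0.0, 1.653]
wrist_force: [-3.3, 2.0, 6.4]
gripper_width: 48.9
```

{"name": "move_arm", "arguments": {
  "rows": [
    [0.03, [0, 0, 0.01], [0, 0, 0]],
    [0.03, [0, 0, 0.04], [0, 0, 0]],
    [0.03, [0, 0, 0.08], [0, 0, 0]],
    [0.03, [0, 0.02, 0.12], [0, 0, 0]],
    [0.03, [0, 0.06, 0.13], [0, 0, 0.014]],
    [0.03, [0.001, 0.11, 0.13], [0, 0, 0.014]],
    [0.03, [0.002, 0.16, 0.13], [0, 0, 0.014]],
    [0.03, [0.003, 0.205, 0.13], [0, 0, 0.014]],
    [0.03, [0.003, 0.245, 0.12], [0, 0, 0.014]],
    [0.03, [0.003, 0.265, 0.1], [0, 0, 0.014]],
    [0.03, [0.003, 0.269, 0.08], [0, 0, 0.014]],
    [0.03, [0.003, 0.269, 0.075], [0, 0, 0.014]]
  ]
}}

```text
clock: 25.35
ee_pos: [637.8, 160.2, 77.3]
orientation: [-3.139, 0.0, 1.667]
wrist_force: [-0.1, 0.0, -4.8]
gripper_width: 48.8
```

Run:
```python
from h import *
im=shot('scene','s4'); s=env.sense(); print(s['ee_pos'].round(1),s['orientation'].round(3),s['gripper_width'],s['wrist_force'].round(1))
cv2.imwrite('pics/s4c.png',cv2.resize(im[190:360,220:440],None,fx=3.4,fy=3.4,interpolation=cv2.INTER_CUBIC))
pads('scene',im,(225,190,332,292))
```

```text
[638.1 159.8  77.5] [-3.14   0.     1.667] 48.58469491704777 [ 0.1 -0.4 -6.6]
scene [284.8 240.9] [ 537.1 -107.1] [ 69.1 158. ] 14.01
scene [301.2 210. ] [ 423.8 -114.5] [ 71.5 158.8] 8.44
scene [238. 213.] [ 500.6 -269.3] [164.   73.3] 31.0
```

View pics/s4c.png

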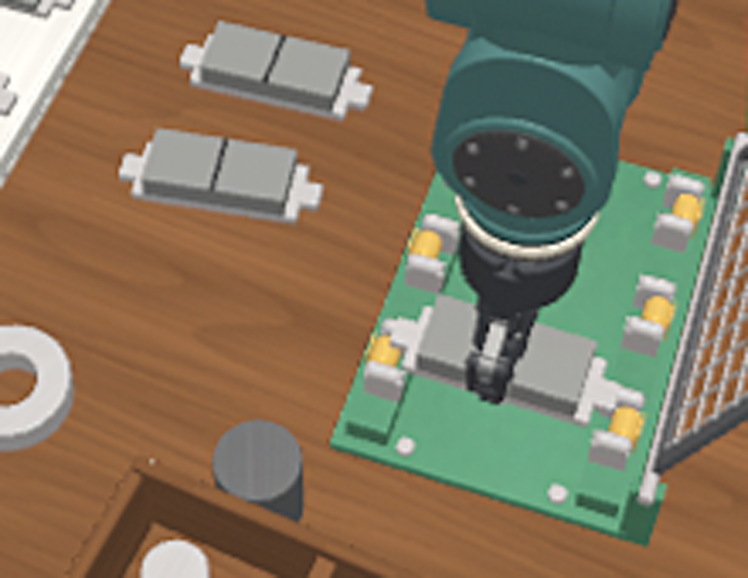

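The pad is level and its ears line up with the far bay's slots (crop (405,330) and (610,390)). I press it down.

{"name": "move_arm", "arguments": {
  "rows": [
    [0.03, [0.001, 0, -0.015], [0, 0, 0]],
    [0.03, [0.001, 0, -0.022], [0, 0, 0]],
    [0.03, [0.001, 0, -0.026], [0, 0, 0]],
    [0.03, [0.001, 0, -0.03], [0, 0, 0]],
    [0.03, [0.001, 0, -0.034], [0, 0, 0]],
    [0.03, [0.001, 0, -0.038], [0, 0, 0]],
    [0.03, [0.001, 0, -0.042], [0, 0, 0]],
    [0.03, [0.001, 0, -0.045], [0, 0, 0]],
    [0.03, [0.001, 0, -0.045], [0, 0, 0]]
  ]
}}

```text
clock: 26.52
ee_pos: [641.0, 159.7, 34.5]
orientation: [3.138, -0.0, 1.666]
wrist_force: [2.1, -1.8, 4.7]
gripper_width: 48.9
```

{"name": "move_arm", "arguments": {
  "rows": [
    [0.03, [0, 0, -0.002], [0, 0, 0]],
    [0.03, [0, 0, -0.004], [0, 0, 0]],
    [0.03, [0, 0, -0.004], [0, 0, 0]]
  ]
}}

```text
clock: 26.9
ee_pos: [641.0, 159.5, 32.9]
orientation: [3.137, 0.0, 1.666]
wrist_force: [-9.8, -5.5, 37.4]
gripper_width: 48.6
```

{"name": "move_arm", "arguments": {
  "rows": [
    [0.03, [0, 0, 0.003], [0, 0, 0]],
    [0.064, [0, 0, 0.004], [0, 0, 0]],
    [0.064, [0, 0, 0.004], [0, 0, 0]],
    [0.064, [0, 0, 0.004], [0, 0, 0]],
    [0.064, [0, 0, 0.04], [0, 0, 0]],
    [0.064, [0, 0, 0.08], [0, 0, 0]],
    [0.064, [-0.01, -0.03, 0.1], [0, 0, 0.05]],
    [0.064, [-0.03, -0.08, 0.1], [0, 0, 0.1]],
    [0.064, [-0.05, -0.13, 0.1], [0, 0, 0.162]],
    [0.064, [-0.07, -0.18, 0.1], [0, 0, 0.162]],
    [0.064, [-0.09, -0.235, 0.09], [0, 0, 0.162]],
    [0.064, [-0.102, -0.273, 0.06], [0, 0, 0.162]]
  ]
}}

```text
clock: 28.4
ee_pos: [537.6, -115.4, 89.9]
orientation: [3.139, 0.002, 1.828]
wrist_force: [0.2, -0.5, -0.4]
gripper_width: 63.9
```

Run:
```python
from h import *
im=shot('scene','s5'); t=shot('top','t5'); s=env.sense(); print(s['ee_pos'].round(1),s['orientation'].round(3),s['gripper_width'],s['wrist_force'].round(1))
cv2.imwrite('pics/s5c.png',np.hstack([cv2.resize(im[210:360,310:440],(520,600),interpolation=cv2.INTER_CUBIC),cv2.resize(im[190:300,225:345],(280,257))[:0].reshape(0,280,3) if 0 else np.zeros((600,1,3),np.uint8)]))
pads('top',t,(325,185,405,300))
# seated check: projected block-top corner of seated pad
import math
c,sn=math.cos(.096),math.sin(.096)
for dx,dy in[(25,56),(25,-56),(-25,56),(-25,-56)]:
    p=[638.8+c*dx-sn*dy,159.5+sn*dx+c*dy]
    print([(np.array(proj('scene',p+[z]))-[310,210])*4 for z in(58,78)])
```

```text
[ 535.4 -115.7   87. ] [-3.138e+00 -1.000e-03  1.825e+00] 63.73506305366869 [-0.8  0.8  1. ]
[array([304.1779128 , 430.37791018]), array([307.8268514 , 413.61531497])]
[array([118.64830178, 373.62269646]), array([119.77170212, 356.4101334 ])]
[array([326.23430999, 358.65296055]), array([330.08913987, 341.33484783])]
[array([144.51036915, 304.42785549]), array([145.94310082, 286.71263859])]
```

View pics/s5c.png

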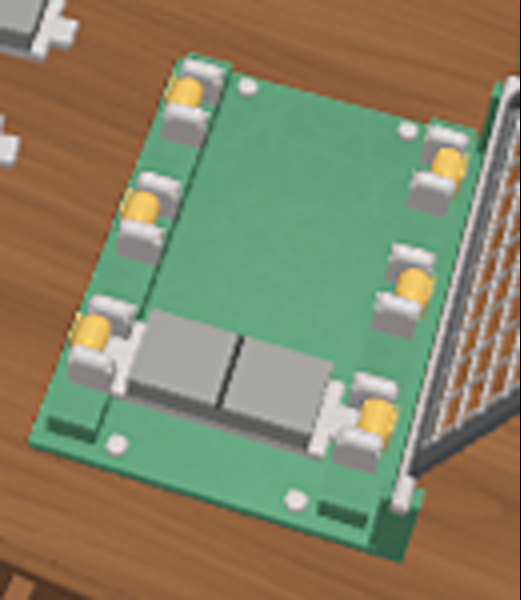

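New pad 1 sits flat with both ears under the clips; its block top is at the height predicted for a seated pad. Next is the second pad.

{"name": "move_arm", "arguments": {
  "rows": [
    [0.062, [0.001, 0, -0.03], [0, 0, 0]],
    [0.062, [0.001, 0, -0.06], [0, 0, 0]],
    [0.062, [0.001, 0, -0.078], [0, 0, 0]],
    [0.062, [0.001, 0, -0.085], [0, 0, 0]],
    [0.062, [0.001, 0, -0.087], [0, 0, 0]],
    [0.062, [0.001, 0, -0.087], [0, 0, 0]]
  ]
}}

```text
clock: 29.25
ee_pos: [539.1, -113.1, 2.9]
orientation: [3.141, 0.001, 1.829]
wrist_force: [-0.8, -0.5, 0.4]
gripper_width: 61.5
```

{"name": "move_arm", "arguments": {
  "rows": [
    [0.03, [0, 0, 0], [0, 0, 0]],
    [0.03, [0, 0, 0], [0, 0, 0]],
    [0.03, [0, 0, 0], [0, 0, 0]],
    [0.03, [0, 0, 0], [0, 0, 0]],
    [0.03, [0, 0, 0.01], [0, 0, 0]],
    [0.03, [0, 0, 0.04], [0, 0, 0]],
    [0.03, [0, 0, 0.08], [0, 0, 0]],
    [0.03, [0, 0.01, 0.12], [0, 0, -0.04]],
    [0.03, [0, 0.03, 0.13], [0, 0, -0.1]],
    [0.03, [0, 0.06, 0.13], [0, 0, -0.161]]
  ]
}}

```text
clock: 30.5
ee_pos: [539.1, -53.0, 133.8]
orientation: [3.14, 0.001, 1.665]
wrist_force: [-0.4, 0.6, -6.9]
gripper_width: 48.8
```

{"name": "move_arm", "arguments": {
  "rows": [
    [0.03, [0.001, 0.03, 0], [0, 0, 0.002]],
    [0.03, [0.002, 0.07, 0], [0, 0, 0.002]],
    [0.03, [0.003, 0.11, 0], [0, 0, 0.002]],
    [0.03, [0.004, 0.15, 0], [0, 0, 0.002]],
    [0.03, [0.005, 0.18, -0.01], [0, 0, 0.002]],
    [0.03, [0.005, 0.2, -0.03], [0, 0, 0.002]],
    [0.03, [0.005, 0.204, -0.05], [0, 0, 0.002]],
    [0.03, [0.005, 0.204, -0.057], [0, 0, 0.002]],
    [0.03, [0.005, 0.204, -0.057], [0, 0, 0.002]]
  ]
}}

```text
clock: 31.62
ee_pos: [543.6, 150.6, 75.5]
orientation: [-3.141, 0.0, 1.67]
wrist_force: [0.6, -0.0, -5.0]
gripper_width: 48.7
```

{"name": "move_arm", "arguments": {
  "rows": [
    [0.03, [0.001, 0, -0.013], [0, 0, 0]],
    [0.03, [0.001, 0, -0.02], [0, 0, 0]],
    [0.03, [0.001, 0, -0.024], [0, 0, 0]],
    [0.03, [0.001, 0, -0.028], [0, 0, 0]],
    [0.03, [0.001, 0, -0.032], [0, 0, 0]],
    [0.03, [0.001, 0, -0.036], [0, 0, 0]],
    [0.03, [0.001, 0, -0.04], [0, 0, 0]],
    [0.03, [0.001, 0, -0.043], [0, 0, 0]],
    [0.03, [0.001, 0, -0.043], [0, 0, 0]]
  ]
}}

```text
clock: 32.75
ee_pos: [544.5, 150.8, 33.1]
orientation: [3.141, 0.0, 1.67]
wrist_force: [-6.5, 0.0, 13.3]
gripper_width: 49.0
```

{"name": "move_arm", "arguments": {
  "rows": [
    [0.03, [0, 0, -0.002], [0, 0, 0]],
    [0.03, [0, 0, -0.003], [0, 0, 0]],
    [0.03, [0, 0, -0.003], [0, 0, 0]]
  ]
}}

```text
clock: 33.12
ee_pos: [544.6, 150.9, 33.0]
orientation: [3.139, 0.0, 1.67]
wrist_force: [-23.0, -2.7, 61.7]
gripper_width: 48.6
```

{"name": "move_arm", "arguments": {
  "rows": [
    [0.03, [0, 0, 0.003], [0, 0, 0]],
    [0.062, [0, 0, 0.004], [0, 0, 0]],
    [0.062, [0, 0, 0.004], [0, 0, 0]],
    [0.062, [0, 0, 0.004], [0, 0, 0]],
    [0.062, [0, 0, 0.04], [0, 0, 0]],
    [0.062, [0, 0, 0.08], [0, 0, 0]],
    [0.062, [-0.015, -0.03, 0.1], [0, 0, 0.02]],
    [0.062, [-0.036, -0.08, 0.1], [0, 0, 0.046]],
    [0.062, [-0.058, -0.13, 0.1], [0, 0, 0.046]],
    [0.062, [-0.08, -0.18, 0.1], [0, 0, 0.046]],
    [0.062, [-0.104, -0.235, 0.09], [0, 0, 0.046]],
    [0.062, [-0.122, -0.273, 0.08], [0, 0, 0.046]]
  ]
}}

```text
clock: 34.62
ee_pos: [421.8, -124.0, 109.1]
orientation: [3.141, 0.001, 1.715]
wrist_force: [0.8, 0.1, 0.9]
gripper_width: 61.9
```

Run:
```python
from h import *
im=shot('scene','s6'); s=env.sense(); print(s['ee_pos'].round(1),s['orientation'].round(3),s['gripper_width'])
cv2.imwrite('pics/s6c.png',cv2.resize(im[185:350,230:440],None,fx=3.6,fy=3.6,interpolation=cv2.INTER_CUBIC))
pads('scene',im,(225,190,332,292))
```

```text
[ 420.1 -126.5  108. ] [-3.140e+00  1.000e-03  1.713e+00] 62.32490351349472
scene [301.2 210. ] [ 423.8 -114.5] [ 71.5 158.8] 8.44
scene [238. 213.] [ 500.6 -269.3] [164.   73.3] 31.0
```

View pics/s6c.png

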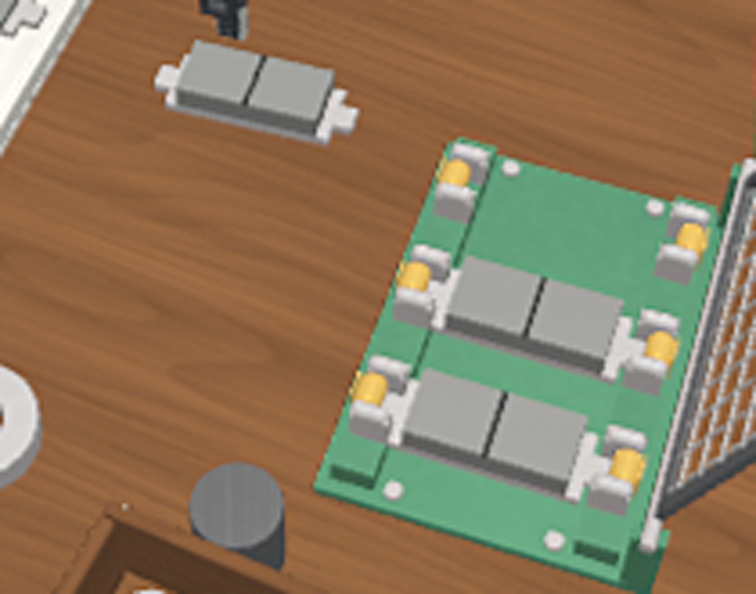

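Both new pads are seated, at crop (535,315) and (495,430). The third pad is still at its measured place, (300,210) in the full scene image.

{"name": "move_arm", "arguments": {
  "rows": [
    [0.062, [0, 0, -0.03], [0, 0, 0]],
    [0.062, [0, 0, -0.06], [0, 0, 0]],
    [0.062, [0, 0, -0.085], [0, 0, 0]],
    [0.062, [0, 0, -0.1], [0, 0, 0]],
    [0.062, [0, 0, -0.106], [0, 0, 0]],
    [0.062, [0, 0, -0.107], [0, 0, 0]],
    [0.062, [0, 0, -0.107], [0, 0, 0]]
  ]
}}

```text
clock: 35.55
ee_pos: [423.0, -122.2, 2.7]
orientation: [3.141, 0.0, 1.716]
wrist_force: [0.9, -0.6, -0.1]
gripper_width: 61.8
```

{"name": "move_arm", "arguments": {
  "rows": [
    [0.03, [0, 0, 0], [0, 0, 0]],
    [0.03, [0, 0, 0], [0, 0, 0]],
    [0.03, [0, 0, 0], [0, 0, 0]],
    [0.03, [0, 0, 0], [0, 0, 0]],
    [0.03, [0, 0, 0.01], [0, 0, 0]],
    [0.03, [0, 0, 0.04], [0, 0, 0]],
    [0.03, [0, 0, 0.08], [0, 0, 0]],
    [0.03, [0, 0.01, 0.12], [0, 0, -0.02]],
    [0.03, [0, 0.03, 0.13], [0, 0, -0.048]],
    [0.03, [0, 0.06, 0.13], [0, 0, -0.048]]
  ]
}}

```text
clock: 36.8
ee_pos: [423.0, -62.0, 133.7]
orientation: [3.14, 0.001, 1.666]
wrist_force: [-0.6, 0.4, -5.3]
gripper_width: 48.8
```

{"name": "move_arm", "arguments": {
  "rows": [
    [0.03, [0.005, 0.03, 0], [0, 0, 0]],
    [0.03, [0.01, 0.07, 0], [0, 0, 0]],
    [0.03, [0.015, 0.11, 0], [0, 0, 0]],
    [0.03, [0.02, 0.15, 0], [0, 0, 0]],
    [0.03, [0.024, 0.18, -0.01], [0, 0, 0]],
    [0.03, [0.026, 0.2, -0.03], [0, 0, 0]],
    [0.03, [0.026, 0.204, -0.05], [0, 0, 0]],
    [0.03, [0.026, 0.204, -0.056], [0, 0, 0]],
    [0.03, [0.026, 0.204, -0.056], [0, 0, 0]]
  ]
}}

```text
clock: 37.92
ee_pos: [448.5, 141.6, 76.6]
orientation: [-3.141, 0.0, 1.668]
wrist_force: [0.3, -0.7, -5.4]
gripper_width: 48.7
```

{"name": "move_arm", "arguments": {
  "rows": [
    [0.03, [0, 0, -0.013], [0, 0, 0]],
    [0.03, [0, 0, -0.02], [0, 0, 0]],
    [0.03, [0, 0, -0.024], [0, 0, 0]],
    [0.03, [0, 0, -0.028], [0, 0, 0]],
    [0.03, [0, 0, -0.032], [0, 0, 0]],
    [0.03, [0, 0, -0.036], [0, 0, 0]],
    [0.03, [0, 0, -0.04], [0, 0, 0]],
    [0.03, [0, 0, -0.043], [0, 0, 0]],
    [0.03, [0, 0, -0.044], [0, 0, 0]],
    [0.03, [0, 0, -0.044], [0, 0, 0]]
  ]
}}

```text
clock: 39.17
ee_pos: [448.5, 141.9, 33.0]
orientation: [3.141, 0.0, 1.668]
wrist_force: [-6.7, -0.3, 16.8]
gripper_width: 48.8
```

{"name": "move_arm", "arguments": {
  "rows": [
    [0.03, [0, 0, -0.001], [0, 0, 0]],
    [0.03, [0, 0, -0.002], [0, 0, 0]],
    [0.03, [0, 0, -0.002], [0, 0, 0]]
  ]
}}

```text
clock: 39.55
ee_pos: [448.6, 141.9, 32.8]
orientation: [3.14, 0.0, 1.668]
wrist_force: [-19.8, -2.9, 62.0]
gripper_width: 48.9
```

{"name": "move_arm", "arguments": {
  "rows": [
    [0.03, [0, 0, 0.003], [0, 0, 0]],
    [0.062, [0, 0, 0.003], [0, 0, 0]],
    [0.062, [0, 0, 0.003], [0, 0, 0]],
    [0.062, [0, 0, 0.003], [0, 0, 0]],
    [0.062, [0, 0, 0.04], [0, 0, 0]],
    [0.062, [0, 0, 0.09], [0, 0, 0]],
    [0.062, [0, 0, 0.14], [0, 0, 0.18]],
    [0.062, [0, 0, 0.19], [0, 0, 0.36]],
    [0.062, [0, 0, 0.24], [0, 0, 0.54]],
    [0.062, [0, 0, 0.29], [0, 0, 0.72]],
    [0.05, [0.01, 0.01, 0.325], [0, 0, 0.9]],
    [0.05, [0.02, 0.02, 0.335], [0, 0, 1.08]]
  ]
}}

```text
clock: 41.05
ee_pos: [469.5, 162.2, 367.2]
orientation: [3.14, 0.002, 2.754]
wrist_force: [-0.7, 0.7, -1.1]
gripper_width: 50.0
```

Run:
```python
from h import *
im=shot('scene','s7'); s=env.sense(); print(s['ee_pos'].round(1),s['orientation'].round(3),s['gripper_width'])
cv2.imwrite('pics/s7c.png',cv2.resize(im[140:350,300:520],None,fx=2.8,fy=2.8,interpolation=cv2.INTER_CUBIC))
u=np.array([np.cos(.096),np.sin(.096),0])*55
for th in(1.9,1.95):
    h=np.array([533.4,262.5,72])+250*(-np.cos(th)*np.array([-.096,.995,0])+np.sin(th)*np.array([0,0,1]))
    print(th,h.round(1),[((proj('scene',h+k*u)-[300,140])*2.8).round(0) for k in(1,-1)])
```

```text
[470.4 163.  366.9] [3.140e+00 2.000e-03 2.763e+00] 49.561900194465146
1.9 [525.6 342.9 308.6] [array([496., 304.]), array([520., 189.])]
1.95 [524.5 354.6 304.2] [array([511., 313.]), array([534., 197.])]
```

View pics/s7c.png

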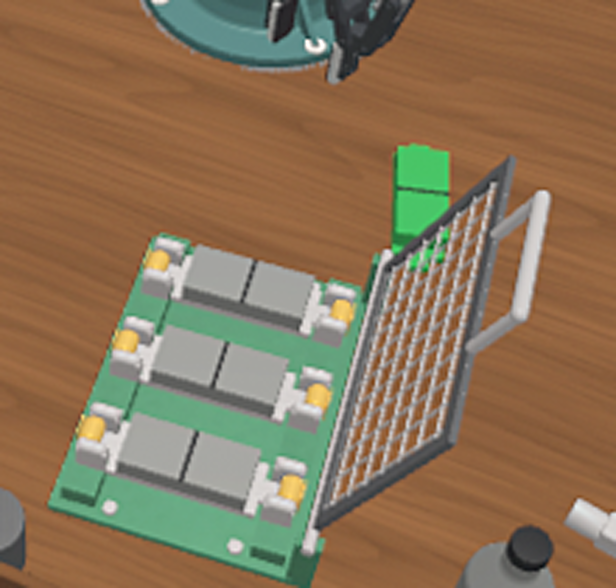

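All three pads are seated with their ears under the clips. The guard stands open with its handle at crop (533,255), a few millimetres beyond the prediction for 1.95 rad.

{"name": "move_arm", "arguments": {
  "rows": [
    [0.055, [0.01, 0.03, 0], [0, 0, 0.16]],
    [0.055, [0.022, 0.075, 0], [0, 0, 0.32]],
    [0.055, [0.035, 0.125, 0], [0, 0, 0.476]],
    [0.055, [0.047, 0.17, 0], [0, 0, 0.476]],
    [0.055, [0.054, 0.197, -0.005], [0, 0, 0.476]],
    [0.055, [0.054, 0.197, -0.03], [0, 0, 0.476]],
    [0.055, [0.054, 0.197, -0.055], [0, 0, 0.476]],
    [0.055, [0.054, 0.197, -0.075], [0, 0, 0.476]],
    [0.055, [0.054, 0.197, -0.083], [0, 0, 0.476]],
    [0.055, [0.054, 0.197, -0.083], [0, 0, 0.476]]
  ]
}}

```text
clock: 42.35
ee_pos: [522.5, 358.7, 282.1]
orientation: [-3.141, -0.001, -3.061]
wrist_force: [0.3, -0.7, 0.8]
gripper_width: 55.0
```

{"name": "move_arm", "arguments": {
  "rows": [
    [0.0, [0, 0, 0], [0, 0, 0.012]],
    [0.0, [0, 0, 0], [0, 0, 0.012]],
    [0.0, [0, 0, 0], [0, 0, 0.012]],
    [0.0, [0, 0, 0], [0, 0, 0.012]],
    [0.0, [0, 0, 0], [0, 0, 0.012]]
  ]
}}

```text
clock: 42.98
ee_pos: [523.1, 357.2, 283.0]
orientation: [-3.138, 0.001, -3.049]
wrist_force: [0.9, -13.2, 5.3]
gripper_width: 10.2
```

{"name": "move_arm", "arguments": {
  "rows": [
    [0.0, [0.002, -0.022, 0.008], [0, 0, 0.012]],
    [0.0, [0.004, -0.044, 0.013], [0, 0, 0.012]],
    [0.0, [0.006, -0.066, 0.017], [0, 0, 0.012]],
    [0.0, [0.008, -0.089, 0.019], [0, 0, 0.012]],
    [0.0, [0.011, -0.111, 0.018], [0, 0, 0.012]],
    [0.0, [0.013, -0.133, 0.016], [0, 0, 0.012]],
    [0.0, [0.015, -0.155, 0.012], [0, 0, 0.012]],
    [0.0, [0.017, -0.177, 0.005], [0, 0, 0.012]],
    [0.0, [0.019, -0.198, -0.003], [0, 0, 0.012]],
    [0.0, [0.021, -0.218, -0.013], [0, 0, 0.012]],
    [0.0, [0.023, -0.237, -0.025], [0, 0, 0.012]],
    [0.0, [0.024, -0.254, -0.039], [0, 0, 0.012]]
  ]
}}

```text
clock: 44.48
ee_pos: [547.9, 103.0, 243.5]
orientation: [-3.14, 0.003, -3.036]
wrist_force: [10.1, 1.6, 0.1]
gripper_width: 9.8
```

{"name": "move_arm", "arguments": {
  "rows": [
    [0.0, [0.001, -0.015, -0.013], [0, 0, 0]],
    [0.0, [0.002, -0.029, -0.028], [0, 0, 0]],
    [0.0, [0.003, -0.041, -0.043], [0, 0, 0]],
    [0.0, [0.004, -0.052, -0.06], [0, 0, 0]],
    [0.0, [0.005, -0.062, -0.077], [0, 0, 0]],
    [0.0, [0.006, -0.071, -0.095], [0, 0, 0]],
    [0.0, [0.007, -0.078, -0.114], [0, 0, 0]],
    [0.0, [0.008, -0.083, -0.133], [0, 0, 0]],
    [0.0, [0.008, -0.087, -0.153], [0, 0, 0]],
    [0.0, [0.008, -0.089, -0.172], [0, 0, 0]],
    [0.0, [0.009, -0.09, -0.189], [0, 0, 0]],
    [0.0, [0.009, -0.09, -0.191], [0, 0, 0]]
  ]
}}

```text
clock: 45.98
ee_pos: [556.8, 16.1, 53.5]
orientation: [3.138, 0.004, -3.035]
wrist_force: [-2.5, 16.8, 40.6]
gripper_width: 9.3
```

{"name": "move_arm", "arguments": {
  "rows": [
    [0.0, [0, 0, 0.002], [0, 0, 0]],
    [0.045, [0, 0, 0.002], [0, 0, 0]],
    [0.045, [0, 0, 0.002], [0, 0, 0]],
    [0.045, [0, 0, 0.002], [0, 0, 0]],
    [0.045, [0, 0, 0.02], [0, 0, 0]],
    [0.045, [0, 0, 0.05], [0, 0, 0]],
    [0.045, [0, 0, 0.1], [0, 0, 0]],
    [0.045, [0, -0.02, 0.15], [0, 0, 0]],
    [0.045, [-0.02, -0.07, 0.17], [0, 0, 0]],
    [0.045, [-0.04, -0.12, 0.18], [0, 0, 0]],
    [0.045, [-0.06, -0.17, 0.18], [0, 0, 0]],
    [0.045, [-0.08, -0.21, 0.18], [0, 0, 0]]
  ]
}}

```text
clock: 47.48
ee_pos: [474.6, -196.9, 232.3]
orientation: [-3.141, -0.0, -3.036]
wrist_force: [0.2, -1.1, 0.4]
gripper_width: 45.0
```

Run:
```python
from h import *
t=shot('top','t8'); s=shot('scene','s8'); q=env.sense(); print(q['clock'],q['ee_pos'].round(1),q['gripper_width'],q['wrist_force'].round(1))
cv2.imwrite('pics/f.png',s)
cv2.imwrite('pics/fc.png',cv2.resize(t[165:310,200:410],None,fx=3.8,fy=3.8,interpolation=cv2.INTER_CUBIC))
```

```text
47.575 [ 474.  -198.2  232.2] 45.069678254269725 [-0.   0.5 -0.6]
```

View pics/f.png

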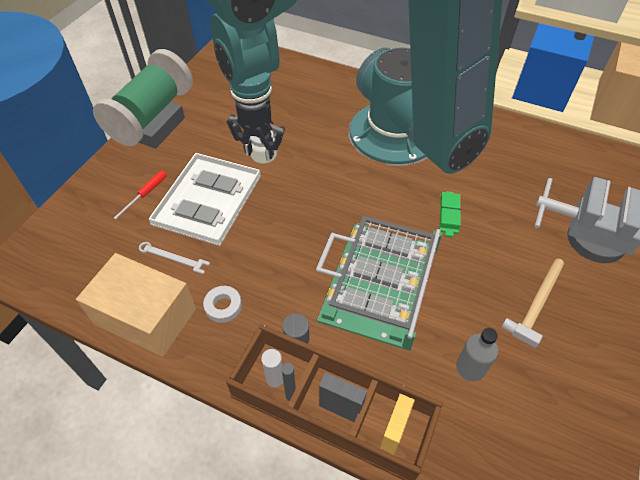

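View pics/fc.png

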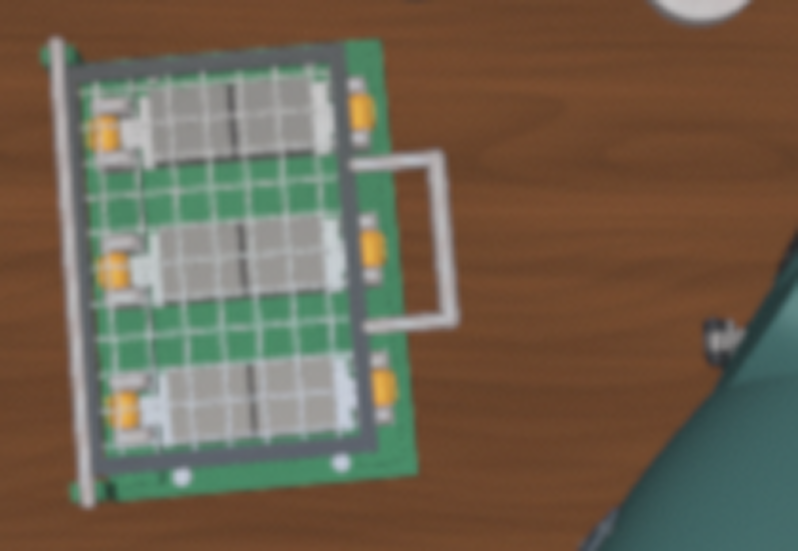

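The guard is shut: its handle sits at the same crop pixels as at the start, (435,152) to (450,325). Three pads are clipped in the bays, both worn pads lie flat in the tray at (217,182) and (199,212), and the bystanders have not moved. Handing in.

```bash
python3 -c "
from workcell import env
print(env.job_done())"
```

```text
the job is handed in; nothing more can be done
None
```

The job is done and handed in at about 47.6 s of the 210 s allowed.

- **Guard:** I swung it up until it stood by itself at the open stop. After the pads were in, I swung it back down by its handle.
- **Worn pads:** there were two, and both went from the carrier into the scrap tray.
- **New pads:** I pressed all three into the three bays. Each stopped at seat height, with 37, 62 and 62 N measured at the wrist.

**Last checks:** The closing pictures show the guard shut, with its handle at the same pixels as at the start. Every new pad is in a bay with its ears under the clips. Both worn pads lie flat, friction block up, in the tray. The bystanders and the green look-alike are where they were, and the robot is touching nothing.

**Small disagreements:**
- The first new pad settled about 2 mm along x from my estimate of its bay, within the slot's play.
- The last push on the shut guard read about 41 N at the wrist, through the fingers.
- The open handle stood a few millimetres beyond where I predicted it.

No check failed. I saw no sign of a knocked pad or a slackened grip.

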